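# Extend the reach pole in its stand and hold it out

### The job

Make the telescoping reach pole ready for wiping down on its stand: swing the keeper bar shut over the pole's handle until it clicks home in its detent, then press the steel button on the handle so that the rod pops out to its first stop. Take the rod by its square black grip, pull it straight out to the second stop, as far as it goes, and finish while still holding it there: the rod is sprung and goes back if it is let go. Keep the pole seated in the stand and leave the other things on the shelf where they are.

Things in the scene. Friction and masses are not known exactly. Their poses are not given: they have to be found in the camera images.
- stand: Fixed aluminium stand, base plate 200 x 130 x 8 mm on the shelf, with a saddle in which the pole's handle lies. Origin: centre of the underside. Its x axis is the direction in which the rod is pulled out; z up. End plates of the saddle at x = -86 and +86 mm, up to 58 mm high at most. On the +y side a pivot post, on the -y side a latch post with the detent and a stop lug (top at 71 mm).
- keeper_hinge (a point): Vertical hinge axis of the keeper bar, 63 mm above the shelf, at x = -20, y = +45 mm in the stand's frame. Fixed.
- keeper_pin (a point): Round upright steel pin (12 mm diameter, 35 mm tall, its foot 71 mm and its top 106 mm above the shelf) at the free end of the keeper bar, 85 mm from the hinge axis. This point: on its axis, 89 mm above the shelf. The bar is 12 mm wide and lies 63 to 71 mm above the shelf. The pin does not turn on the bar.
- keeper (a joint): Angle of the keeper bar: 0 = fully shut, bar across the handle, pointing along the stand's -y axis (against the stop); grows as it opens, up to 1.7 rad; at pi/2 the bar points along the stand's -x axis (seen from above, shutting is counter-clockwise). Swings easily and stays where left; a sprung detent resists with about 2 N at the pin from about 0.15 rad, and once past 0.08 rad the bar snaps home to below 0.02 rad.
- pole: The reach pole. Its handle is a black bar 160 x 30 x 30 mm (button and rod belong to it). Origin: centre of the underside of the handle, 30 mm above the shelf; x along the rod, outwards. It is lying loose in the saddle along the stand's x axis, its axis 45 mm and its top 60 mm above the shelf.
- saddle (a point): Centre of the saddle floor, 30 mm above the shelf, where the pole's origin lies when seated (play about 1.5 mm).
- button_top (a point): Centre of the top of the round steel button (20 mm diameter) on the handle's upper side, 45 mm from the handle's centre towards the rod; it stands 8 mm proud (68 mm above the shelf) and is pressed straight down.
- button (a joint): Press of the button: 0 = up, 0.006 m = fully down; sprung, 2 N to start and 5 N fully down. It unlocks the rod at about 4 mm and comes up again when let go.
- rod_grip (a point): Centre of the square black grip on the rod: 36 mm long (along the rod), 24 mm wide, 26 mm tall, its axis 45 mm above the shelf, with a flange 34 x 34 x 5 mm at its outer end (18 to 23 mm beyond this point) and a steel hook beyond, reaching 60 mm from this point. 135 mm from the handle's centre when the rod is in; it moves with the rod. It is best pinched across its width from above.
- rod (a joint): How far the rod is out: 0 = in and locked; about 0.03 m = first stop, to which its spring drives it when unlocked; 0.09 m = second stop (hard end of travel). From first to second stop the spring pulls back with up to 4 N, so the rod returns when let go.
- bowl: Bystander: closed crystal-style date bowl with brass hinge, 142 mm across, 107 mm tall; origin at its foot.
- grinder: Bystander: steel cardamom grinder, 48 mm diameter, 100 mm tall, with a crank (to 119 mm); origin at its foot.
- coaster_stack: Bystander: stack of marble coasters, 95 x 95 x 28 mm; origin at its foot.
Things that resemble listed ones, but are neither listed nor needed, are in the scene too. Leave any green or red look-alike of the stand alone.

How it is judged:
By the outcome, as a careful person would: the job done as asked, in the order asked, and still so for the second after the job is handed in, while the arm keeps its last pose, push and grip.
It also fails if it takes over 64 s, if anything falls off the work surface, if the arm or the gripper's body presses on something with over 40 N, if the wrist force passes 120 N, or if a joint passes its speed limit or range.

### The arm

A 6-joint arm with a two-finger parallel gripper is mounted at the origin on the work surface. World frame = base frame: x ahead of the robot, y to its left, z up, the work surface at z = 0. Lengths are in m, angles in rad, forces in N, time in s.
With the tool pointing down it reaches from about 0.375 to 0.975 m from the base axis. Payload 3.8 kg.
Tool frame: the origin (TCP) lies midway between the tips of the shut fingers; the grasp point (between the pads) lies 19 mm behind it; z points along the fingers, y is the line along which they close (so a half turn about z gives the same grasp; the last joint's range is limited). The gripper opens to 85 mm and grips with 20 to 120 N. Pads are 22 mm wide; open, the fingers measure 114 mm over their backs; the gripper's body (76 mm by 85 mm) begins 54 mm behind the grasp point. The pads swing forward as they close: fully open they stand 13 mm farther back than shut.
Start: joints at [-1.345, 0.264, 1.604, -0, 1.274, -0.037], TCP at [0.175, -0.652, 0.231] pointing down, gripper open.
Joint ranges: [-2.63, 2.63], [-0.94, 2.18], [0.31, 2.57], [-1.31, 4.45], [0, 2.66], [-2.55, 2.55]. Speed limits (rad/s): [2.57, 2.57, 3.14, 3.14, 3.14, 3.14].

### API

Orientations are given as a rotation vector (axis times angle).
In Python, from workcell import sensors, viewer, job gives the robot as it stands.
- The arm moves only by the shell command python3 -m inch 'ROWS' [FORCE]. ROWS is JSON, one flat list of numbers, 7 for each row, row after row: the shift along the tool's x, y, z in mm, then the turn, a rotation vector about the tool's x, y, z in degrees, then the finger opening in mm, from 0 to 85.4. A call has exactly 8 rows; each row shifts and turns the commanded pose from where the row before left it, along the tool's axes as they then stand; what a row does not reach is not made up. A row lasts 1/10 s, in which the tool goes at most 50 mm and 8.59 degrees, less where a joint would pass 70% of its speed; a pose out of reach is approached as far as the arm can. A call is refused whole if a number of a shift passes 50 or a number of a turn 8.59, either way. A call with a gripper value outside its range is refused whole. The fingers move at their own pace and stop on an object; FORCE is the grip in N (left out, the last holds). Time passes only in rows, so rows that do not move let the fingers close, or fill a call up. It gives the time, the measured TCP pose, the force, the opening and the grip force at its end, in the units of the state.
- sensors.read_state(): the state, without advancing time (a new reading comes with each control period).
- viewer.read_camera(name): name is "scene" or "top" or "wrist"; returns the picture (384x512x3 uint8, red, green, blue); there is no depth.
- viewer.camera_params(name): a dict with "K" (3x3 intrinsics, pixels), "world_to_cam" (4x4, takes a point from world to camera coordinates). Camera axes: x right, y down, z forward; pixel columns grow to the right and rows downward; lengths in m; the calibration is good to about 2 mm. A picture is of the moment at which its call begins: read the wrist's pose just before it. camera_params takes no time and is no camera call; for the wrist camera it gives the pose at the moment of the call.
- job.finish_job(): hands the job in; it is judged then, once.
The state is a dict: "time": time; "q": joint angles; "joint_vel": joint speeds; "joint_torque": joint torques, N m; "tool_pos": TCP position; "tcp_rot": TCP orientation; "wrist_force": force on the tool from outside, world axes, zero at the start; "torque": the same for the moment, N m; "width": opening from 0.0 (shut) to 1.0 (fully open); "grip_force": force on a finger pad.
Only numpy, scipy, OpenCV 4.12 (cv2) and the standard library are available. Lean on these libraries where they do the work, as an engineer would, in place of code of your own. Each camera call takes 0.05 s, during which the arm holds its last target. There are 200 camera calls.

## Working session

There is one attempt and no reset: what is moved stays moved. The work goes in short steps, Python scripts to look and compute and a shell command to move; the robot and the scene stay as the last step left them, time stands still between calls to the robot, and variables do not carry over. Pictures are saved under pics/ and viewed, at most 10 in all, crops included, and the job is handed in when it is done.

```bash
mkdir -p pics; ls; python3 - <<'E'
from workcell import sensors, viewer, job
import cv2,numpy as np
s=sensors.read_state();print({k:np.round(v,3) for k,v in s.items()})
ims=[]
for n in ("scene","top"):
    im=viewer.read_camera(n);cv2.imwrite(f"pics/{n}0.png",im[:,:,::-1])
    p=viewer.camera_params(n);print(n,np.round(p["K"],1).tolist(),np.round(p["world_to_cam"],3).tolist())
E
```

```text
pics
{'time': np.float64(0.0), 'q': array([-1.345,  0.265,  1.605,  0.   ,  1.274, -0.037]), 'joint_vel': array([ 0.   , -0.   ,  0.   , -0.   ,  0.002,  0.002]), 'joint_torque': array([-2.0000e-03, -5.1512e+01, -3.6732e+01,  0.0000e+00,  1.3000e-02,
        0.0000e+00]), 'tool_pos': array([ 0.175, -0.651,  0.23 ]), 'tcp_rot': array([-3.112, -0.411,  0.   ]), 'wrist_force': array([-0.368,  0.875, -0.622]), 'torque': array([ 0.031,  0.062, -0.006]), 'grip_force': np.float64(0.0), 'width': np.float64(0.999)}
scene [[455.0, 0.0, 253.3], [0.0, 455.0, 194.6], [0.0, 0.0, 1.0]] [[-0.85, 0.526, -0.02, 0.413], [0.373, 0.576, -0.728, -0.103], [-0.371, -0.626, -0.686, 1.727], [0.0, 0.0, 0.0, 1.0]]
top [[379.0, 0.0, 256.7], [0.0, 379.0, 185.9], [0.0, 0.0, 1.0]] [[0.017, -1.0, -0.012, -0.025], [-0.996, -0.016, -0.089, 0.487], [0.089, 0.013, -0.996, 1.151], [0.0, 0.0, 0.0, 1.0]]
```

View pics/top0.png

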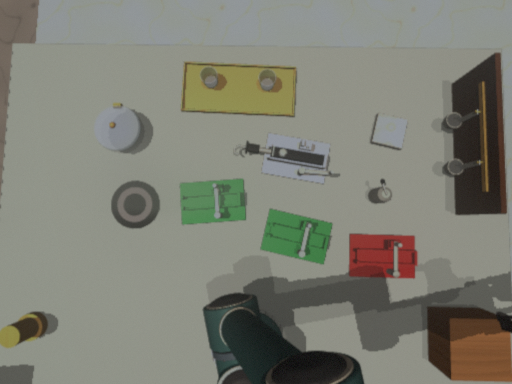

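View pics/scene0.png

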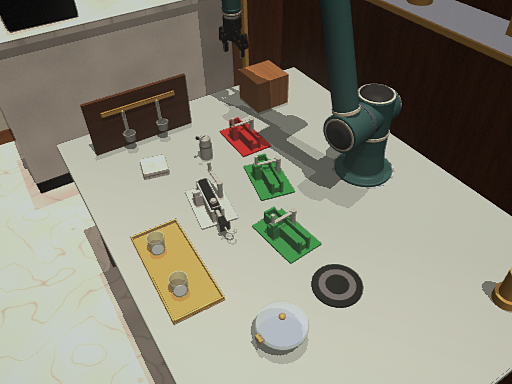

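The white stand is at about (297,158) in the top view. The rod points left (world +y), and the keeper bar is open along (300–337,175). I'll zoom in and measure.

```bash
cat > h.py <<'E'
import numpy as np
from workcell import sensors, viewer
def ray(n,u,v,z,p=None):
    p=p or viewer.camera_params(n);K=np.array(p["K"]);T=np.array(p["world_to_cam"])
    R=T[:3,:3];c=-R.T@T[:3,3];d=R.T@np.linalg.solve(K,[u,v,1]);return c+d*(z-c[2])/d[2]
def proj(n,X,p=None):
    p=p or viewer.camera_params(n);T=np.array(p["world_to_cam"]);x=np.array(p["K"])@(T[:3,:3]@X+T[:3,3]);return x[:2]/x[2]
E
python3 - <<'E'
import cv2,numpy as np
from h import *
im=cv2.imread("pics/top0.png");c=cv2.resize(im[125:195,225:345],None,fx=6,fy=6,interpolation=cv2.INTER_CUBIC);cv2.imwrite("pics/c1.png",c)
E
```

```text
(no output)
```

View pics/c1.png

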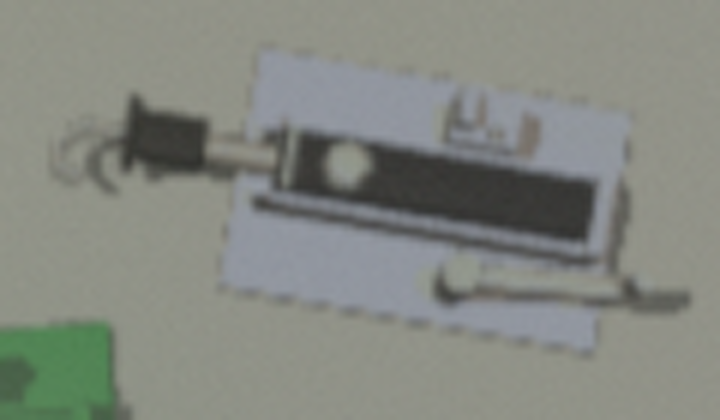

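The crop shows the plate corners at (258,50), (630,112), (592,352) and (222,288). The button is at (348,165), the grip at (172,140), the hinge at (458,275) and the pin from (625,285) to (690,298).

```bash
python3 - <<'E'
from h import *
f=lambda u,v,z: ray("top",225+(u-2.5)/6,125+(v-2.5)/6,z)
C=[f(u,v,.008) for u,v in [(258,50),(630,112),(592,352),(222,288)]]
print(np.round(C,4)); print([np.linalg.norm(C[i]-C[(i+1)%4]).round(4) for i in range(4)])
o=np.mean(C,0);ex=(C[0]+C[3]-C[1]-C[2])/2;yaw=np.arctan2(ex[1],ex[0]);print("o",o,"yaw",yaw)
ex=np.array([np.cos(yaw),np.sin(yaw),0]);ey=np.array([-ex[1],ex[0],0])
loc=lambda P:np.array([(P-o)@ex,(P-o)@ey])*1000
for n,u,v,z in [("button",348,165,.068),("grip",172,140,.058),("hinge",458,278,.071),("pinfoot",625,288,.071),("pintop",685,298,.106)]:
    P=f(u,v,z);print(n,P.round(4),loc(P).round(1))
E
```

```text
[[ 0.658  -0.0482  0.008 ]
 [ 0.6277 -0.2443  0.008 ]
 [ 0.5006 -0.2245  0.008 ]
 [ 0.5311 -0.0313  0.008 ]]
[np.float64(0.1983), np.float64(0.1286), np.float64(0.1956), np.float64(0.128)]
o [ 0.5793318  -0.13708644  0.008     ] yaw 1.4158828706491953
button [ 0.5864 -0.0932  0.068 ] [44.4 -0.2]
grip [ 0.5996 -0.0049  0.058 ] [133.7   0.4]
hinge [ 0.5301 -0.1481  0.071 ] [-18.5  47. ]
pinfoot [ 0.5264 -0.2305  0.071 ] [-100.5   37.9]
pintop [ 0.5176 -0.253   0.106 ] [-124.1   43.2]
```

```bash
cat >> h.py <<'E'
from scipy.spatial.transform import Rotation as Ro
import json,os
O=np.array([.5793,-.1371]);YAW=1.4159
if os.path.exists("o.json"): O,YAW=json.load(open("o.json"));O=np.array(O)
def world(lx,ly): c,s=np.cos(YAW),np.sin(YAW); return O+np.array([c*lx-s*ly,s*lx+c*ly])/1000
def local(P): c,s=np.cos(YAW),np.sin(YAW); d=(np.array(P)[:2]-O)*1000; return np.array([c*d[0]+s*d[1],-s*d[0]+c*d[1]])
def go(lx,ly,z,a=0):
    """shift needed in present tool axes [mm], then turn about tool z [deg]; a = stand-frame heading of tool x"""
    s=sensors.read_state();R=Ro.from_rotvec(s["tcp_rot"]);t=np.r_[world(lx,ly),z]
    G=Ro.from_matrix(np.array([[np.cos(YAW+a),np.sin(YAW+a),0],[np.sin(YAW+a),-np.cos(YAW+a),0],[0,0,-1]]).T)
    print("t",round(s["time"],2),"at",local(s["tool_pos"]).round(1),round(s["tool_pos"][2]*1e3,1),"F",s["wrist_force"].round(1),"q",s["q"].round(2),"w",round(s["width"]*85.4,1),"g",round(float(s["grip_force"]),1))
    print("shift",(R.inv().apply(t-s["tool_pos"])*1e3).round(1),"turn",np.degrees((R.inv()*G).as_rotvec()).round(2))
E
python3 - <<'E'
from h import *
go(-105,45,.2)
p=viewer.camera_params("wrist");T=np.array(p["world_to_cam"]);s=sensors.read_state()
R=Ro.from_rotvec(s["tcp_rot"]);c=-T[:3,:3].T@T[:3,3];print(R.inv().apply(c-s["tool_pos"]).round(3),R.inv().apply(T[:3,:3]).round(2),p["K"][0][0])
E
```

```text
t 0.1 at [-570.3  320. ] 230.1 F [ 0.7 -0.3 -0.3] q [-1.34  0.26  1.61 -0.    1.27 -0.04] w 85.4 g 0.0
shift [ 440.1 -313.6   30.7] turn [ -0.1   -0.07 -66.07]
[ 0.072 -0.002 -0.142] [[ 0.    1.    0.  ]
 [-0.96  0.   -0.29]
 [-0.29  0.    0.96]] 312.1184601667475
```

```bash
python3 -m inch '[40,-28.5,0,0,0,0,85, 40,-28.5,0,0,0,0,85, 40,-28.5,0,0,0,0,85, 40,-28.5,0,0,0,0,85, 40,-28.5,0,0,0,0,85, 40,-28.5,0,0,0,0,85, 40,-28.5,0,0,0,0,85, 40,-28.5,0,0,0,0,30]' 40
python3 -m inch '[40,-28.5,0,0,0,0,30, 40,-28.5,0,0,0,0,30, 40,-28.5,0,0,0,0,30, 0,0,0,0,0,-8.5,30, 0,0,0,0,0,-8.5,30, 0,0,0,0,0,-8.5,30, 0,0,0,0,0,-8.5,30, 0,0,0,0,0,-8.5,30]'
python3 -m inch '[0,0,0,0,0,-8.5,30, 0,0,0,0,0,-8.5,30, 0,0,0,0,0,-6.5,30, 0,0,5,0,0,0,30, 0,0,0,0,0,0,30, 0,0,0,0,0,0,30, 0,0,0,0,0,0,30, 0,0,0,0,0,0,30]'
python3 - <<'E'
from h import *
import cv2
go(-105,45,.2)
for n in ("wrist","top"):
    cv2.imwrite(f"pics/{n}1.png",viewer.read_camera(n)[:,:,::-1])
p=viewer.camera_params("wrist");json.dump({k:np.array(v).tolist() for k,v in p.items()},open("w1.json","w"))
E
```

```text
time: 0.9
tool_pos: [0.4258, -0.3466, 0.2309]
tcp_rot: [-3.114, -0.411, 0.0]
wrist_force: [1.2, -2.0, 0.4]
width: 0.85
grip_force: 0.0
time: 1.7
tool_pos: [0.5185, -0.2344, 0.2306]
tcp_rot: [-2.748, -1.521, 0.001]
wrist_force: [0.2, 0.1, -0.5]
width: 0.355
grip_force: 0.0
time: 2.5
tool_pos: [0.5188, -0.2348, 0.2263]
tcp_rot: [2.388, 2.041, 0.0]
wrist_force: [0.1, 0.2, -0.6]
width: 0.35
grip_force: 0.0
t 2.5 at [-105.8   44.7] 226.3 F [ 0.1  0.2 -0.6] q [-0.47  0.07  1.84  0.    1.23 -0.31] w 29.9 g 0.0
shift [ 0.8 -0.3 26.3] turn [ 0.01  0.   -0.11]
```

View pics/wrist1.png

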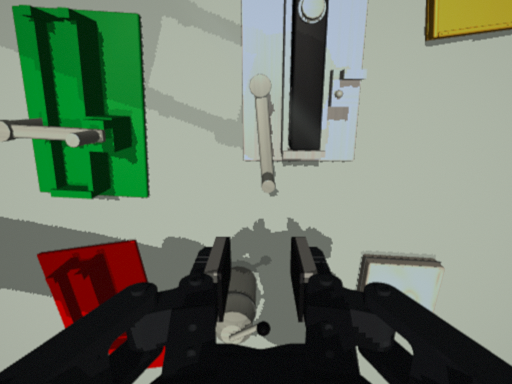

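The wrist view shows the keeper pin at (268,186), the hinge at (260,85), the button at (313,9), plate corners at about (243,161) and (354,160), and the grinder at (240,325).

```bash
python3 - <<'E'
from h import *
p=json.load(open("w1.json"))
for n,u,v,z in [("pintop",268,186,.106),("pinfoot",268,186,.071),("hinge",260,85,.075),("button",313,9,.068),("corner+",243,161,.008),("corner-",354,160,.008),("grinder",232,330,.1),("grinder crank",264,328,.119)]:
    P=ray("wrist",u,v,z,p);print(n,P.round(4),local(P).round(1))
P=ray("top",384,195,.1);print("grinder top",P,local(P))
print(proj("wrist",np.r_[world(-104,45),.106],p),proj("wrist",np.r_[world(-104,45),.071],p))
E
```

```text
pintop [ 0.5249 -0.2318  0.106 ] [-102.    39.1]
pinfoot [ 0.5243 -0.2412  0.071 ] [-111.4   38.2]
hinge [ 0.5311 -0.1472  0.075 ] [-17.4  46.1]
button [ 0.5853 -0.0934  0.068 ] [44.1  0.8]
corner+ [ 0.4989 -0.2238  0.008 ] [-98.  66.]
corner- [ 0.6271 -0.2427  0.008 ] [-96.9 -63.5]
grinder [ 0.4654 -0.3799  0.1   ] [-257.4   75.1]
grinder crank [ 0.5006 -0.3669  0.119 ] [-239.2   42.3]
grinder top [ 0.46042426 -0.38357061  0.1       ] [-261.85961713   79.42759054]
[261.24652946 188.23846441] [261.1418526  178.74007758]
```

```bash
python3 -m inch '[4,6,0,0,0,-5,30, 0,0,35,0,0,0,30, 0,0,35,0,0,0,30, 0,0,30,0,0,0,30, 0,0,28,0,0,0,30, 0,0,15,0,0,0,30, 0,0,5,0,0,0,30, 0,0,0,0,0,0,18]'
python3 -m inch '[0,0,0,0,0,0,18, 0,0,0,0,0,0,18, 0,0,0,0,0,0,18, 0,0,0,0,0,0,18, 0,0,0,0,0,0,18, 0,0,0,0,0,0,18, 0,0,0,0,0,0,18, 0,0,0,0,0,0,18]'
python3 - <<'E'
from h import *
import cv2
go(-102,39,.078,.08)
cv2.imwrite("pics/w2.png",viewer.read_camera("wrist")[:,:,::-1])
E
```

```text
time: 3.4
tool_pos: [0.5254, -0.2318, 0.0782]
tcp_rot: [-2.296, -2.143, 0.0]
wrist_force: [-0.1, 1.0, 0.4]
width: 0.215
grip_force: 0.0
time: 4.2
tool_pos: [0.5253, -0.2317, 0.0782]
tcp_rot: [-2.297, -2.144, 0.0]
wrist_force: [0.0, -0.1, 0.6]
width: 0.209
grip_force: 0.0
t 4.2 at [-101.8   38.8] 78.2 F [ 0.  -0.1  0.6] q [-0.46  0.22  1.96 -0.    0.96 -0.39] w 17.8 g 0.0
shift [-0.1 -0.2  0.2] turn [-0.01 -0.    0.35]
```

View pics/w2.png

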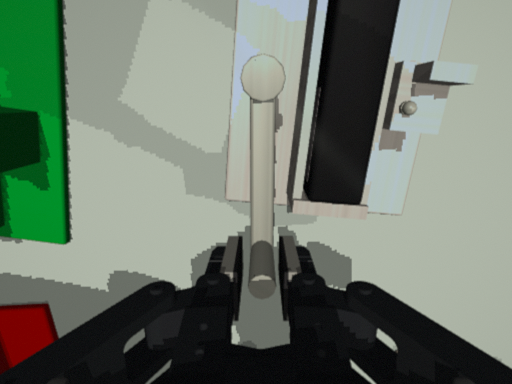

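The pin is between the fingers at (262,275). Now I'll swing the bar along its arc.

```bash
python3 -m inch '[0.5,8.9,0,0,0,-6,18, 0.5,8.9,0,0,0,-6,18, 0.5,8.9,0,0,0,-6,18, 0.5,8.9,0,0,0,-6,18, 0.5,8.9,0,0,0,-6,18, 0.5,8.9,0,0,0,-6,18, 0.5,8.9,0,0,0,-6,18, 0.5,8.9,0,0,0,-6,18]'
python3 -m inch '[0.5,8.9,0,0,0,-6,18, 0.5,8.9,0,0,0,-6,18, 0.5,8.9,0,0,0,-6,18, 0.5,8.9,0,0,0,-6,18, 0.2,4.5,0,0,0,-3,18, 0,0,0,0,0,0,18, 0,0,0,0,0,0,18, 0,0,0,0,0,0,18]'
python3 - <<'E'
from h import *
go(-20,-40,.078,np.pi/2)
E
```

```text
time: 5.05
tool_pos: [0.5905, -0.2077, 0.0781]
tcp_rot: [-1.22, -2.895, 0.0]
wrist_force: [0.3, -0.2, -1.4]
width: 0.208
grip_force: 0.2
time: 5.85
tool_pos: [0.6114, -0.1743, 0.0782]
tcp_rot: [-0.519, -3.098, 0.0]
wrist_force: [0.8, 0.0, -0.0]
width: 0.214
grip_force: 0.0
t 5.85 at [-31.8 -37.4] 78.2 F [ 0.8  0.  -0. ] q [-0.32  0.32  1.83 -0.    0.99 -1.56] w 18.3 g 0.0
shift [-0.5 12.1  0.2] turn [-0.000e+00 -1.000e-02 -1.013e+01]
```

```bash
python3 -m inch '[0.2,3,0,0,0,-2,18, 0.2,3,0,0,0,-2,18, 0.1,3,0,0,0,-2,18, 0,2,0,0,0,-2,18, 0,2,0,0,0,-1,18, 0,1,0,0,0,-1,18, 0,0,0,0,0,0,18, 0,0,0,0,0,0,18]'
python3 - <<'E'
from h import *
import cv2
go(-20,-40,.078,np.pi/2)
cv2.imwrite("pics/w3.png",viewer.read_camera("wrist")[:,:,::-1])
E
```

```text
time: 6.65
tool_pos: [0.6146, -0.1605, 0.0783]
tcp_rot: [0.246, 3.132, -0.0]
wrist_force: [-0.4, 0.2, -0.0]
width: 0.213
grip_force: 0.0
t 6.65 at [-17.6 -38.5] 78.3 F [-0.4  0.2 -0. ] q [-0.29  0.32  1.83 -0.    0.99 -1.71] w 18.2 g 0.0
shift [-1.5 -2.4  0.3] turn [-0.   0.  -0.1]
```

View pics/w3.png

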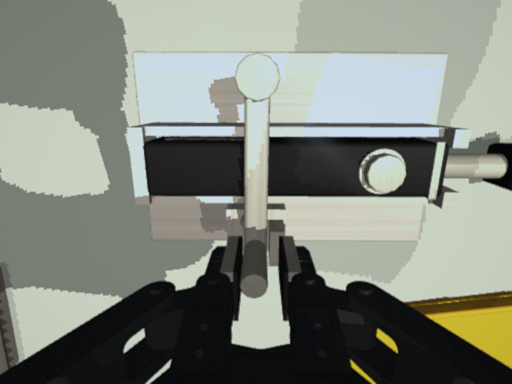

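The bar lies across the handle with the pin at (255,275). I'll push a bit further to confirm it's against the stop.

```bash
python3 -m inch '[0,1,0,0,0,0,18, 0,1,0,0,0,0,18, 0,0,0,0,0,0,18, 0,0,0,0,0,0,18, 0,0,0,0,0,0,18, 0,0,0,0,0,0,18, 0,0,0,0,0,0,18, 0,0,0,0,0,0,18]'
python3 -m inch '[0,1,0,0,0,0,18, 0,0.5,0,0,0,0,18, 0,0,0,0,0,0,18, 0,0,0,0,0,0,18, 0,0,0,0,0,0,18, 0,0,0,0,0,0,18, 0,0,0,0,0,0,18, 0,0,0,0,0,0,18]'
```

```text
time: 7.5
tool_pos: [0.615, -0.1588, 0.0783]
tcp_rot: [0.245, 3.132, -0.001]
wrist_force: [-0.2, -5.4, -0.4]
width: 0.21
grip_force: 2.5
time: 8.3
tool_pos: [0.615, -0.1585, 0.0784]
tcp_rot: [0.244, 3.132, -0.004]
wrist_force: [-0.3, -8.1, -1.1]
width: 0.214
grip_force: 4.4
```

```bash
python3 -m inch '[0,-3,0,0,0,0,18, 0,0,-20,0,0,0,18, 0,0,-30,0,0,0,18, 0,0,-30,0,0,0,18, 0,0,0,0,0,0,0, 10,20,0,0,0,0,0, 14,20,0,0,0,0,0, 14,20,0,0,0,0,0]'
python3 -m inch '[0,3,0,0,0,0,0, 0,0,20,0,0,0,0, 0,0,20,0,0,0,0, 0,0,20,0,0,0,0, 0,0,10,0,0,0,0, 0,0,0,0,0,0,0, 0,0,0,0,0,0,0, 0,0,0,0,0,0,0]'
python3 - <<'E'
from h import *
import cv2
go(44.3,0.3,.068,np.pi/2)
cv2.imwrite("pics/w4.png",viewer.read_camera("wrist")[:,:,::-1])
p=viewer.camera_params("wrist");json.dump({k:np.array(v).tolist() for k,v in p.items()},open("w4.json","w"))
E
```

```text
time: 9.1
tool_pos: [0.5846, -0.0922, 0.1564]
tcp_rot: [-0.245, -3.129, -0.003]
wrist_force: [-0.2, 0.5, -0.3]
width: -0.001
grip_force: 0.0
time: 9.9
tool_pos: [0.588, -0.0919, 0.0894]
tcp_rot: [0.245, 3.13, -0.0]
wrist_force: [0.4, -0.0, 0.1]
width: 0.001
grip_force: 0.0
t 9.9 at [46.  -1.6] 89.4 F [ 0.4 -0.   0.1] q [-0.2   0.24  1.91  0.    0.99 -1.61] w 0.1 g 0.0
shift [ 1.9 -1.7 21.4] turn [ 0.    0.11 -0.07]
```

View pics/w4.png

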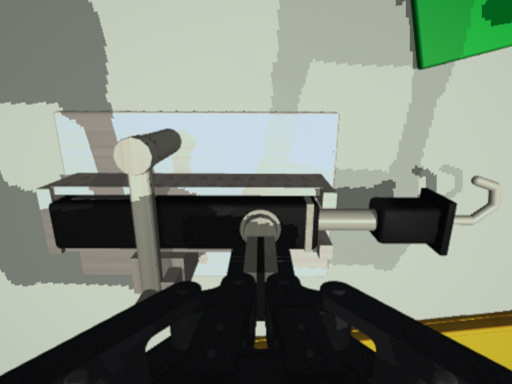

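The keeper bar is square across the handle, and the button at (261,226) is right under the fingertips. Pressing now.

```bash
python3 -m inch '[1.5,-1,5,0,0,0,0, 0,0,8,0,0,0,0, 0,0,4,0,0,0,0, 0,0,2,0,0,0,0, 0,0,2,0,0,0,0, 0,0,2,0,0,0,0, 0,0,0,0,0,0,0, 0,0,0,0,0,0,0]'
python3 -m inch '[0,0,1,0,0,0,0, 0,0,1,0,0,0,0, 0,0,0.8,0,0,0,0, 0,0,0,0,0,0,0, 0,0,0,0,0,0,0, 0,0,0,0,0,0,0, 0,0,0,0,0,0,0, 0,0,0,0,0,0,0]'
```

```text
time: 10.75
tool_pos: [0.5855, -0.0926, 0.0655]
tcp_rot: [0.245, 3.132, -0.0]
wrist_force: [-1.5, 1.2, 1.3]
width: 0.002
grip_force: 1.0
time: 11.55
tool_pos: [0.5856, -0.0926, 0.0626]
tcp_rot: [0.245, 3.131, -0.0]
wrist_force: [-1.2, -0.8, 4.2]
width: 0.001
grip_force: 2.3
```

```bash
python3 -m inch '[0,0,0.7,0,0,0,0, 0,0,0,0,0,0,0, 0,0,0,0,0,0,0, 0,0,0,0,0,0,0, 0,0,-10,0,0,0,0, 0,0,-20,0,0,0,0, 0,0,-30,0,0,0,0, 0,0,-30,0,0,0,0]'
python3 -m inch '[0,0,0,0,0,8.5,45, 0,0,0,0,0,8.5,45, 0,0,0,0,0,8.5,45, 0,0,0,0,0,8.5,45, 0,0,0,0,0,8.5,45, 0,0,0,0,0,8.5,45, 0,0,0,0,0,8.5,45, 0,0,0,0,0,8.5,45]'
python3 -m inch '[0,0,0,0,0,8.5,45, 0,0,0,0,0,8.5,45, 0,0,0,0,0,5,45, 20,0,0,0,0,0,45, 30,0,0,0,0,0,45, 20,0,0,0,0,0,45, 0,0,0,0,0,0,45, 0,0,0,0,0,0,45]'
python3 - <<'E'
from h import *
import cv2
go(165,0,.03,0)
p=viewer.camera_params("wrist");json.dump({k:np.array(v).tolist() for k,v in p.items()},open("w5.json","w"))
cv2.imwrite("pics/w5.png",viewer.read_camera("wrist")[:,:,::-1])
E
```

```text
time: 12.35
tool_pos: [0.5846, -0.0924, 0.1518]
tcp_rot: [-0.245, -3.13, -0.0]
wrist_force: [0.2, -0.4, -0.1]
width: -0.005
grip_force: 0.0
time: 13.15
tool_pos: [0.5851, -0.0925, 0.1515]
tcp_rot: [-1.962, -2.453, 0.0]
wrist_force: [0.0, 0.2, -0.0]
width: 0.529
grip_force: 0.0
time: 13.95
tool_pos: [0.596, -0.0232, 0.1515]
tcp_rot: [2.387, 2.043, -0.001]
wrist_force: [0.1, -0.2, -0.4]
width: 0.528
grip_force: 0.0
t 13.95 at [115.1   1.1] 151.5 F [ 0.1 -0.2 -0.4] q [-0.08  0.18  1.86 -0.    1.1   0.07] w 45.1 g 0.0
shift [ 50.    1.1 121.5] turn [-0.02  0.03  0.  ]
```

View pics/w5.png

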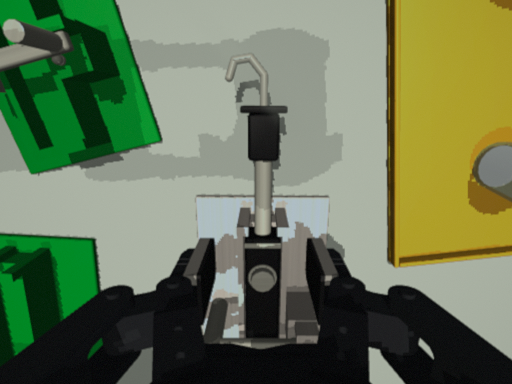

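The rod has popped out. The grip is at (264,135) and its flange at (264,108). I'll check that against the expected position.

```bash
python3 - <<'E'
from h import *
import cv2
p=json.load(open("w5.json"))
for n,lx,z in [("rear top",147,.058),("rear bot",147,.032),("flange top",185.5,.062),("centre",165,.058)]:
    print(n,proj("wrist",np.r_[world(lx,0),z],p).round(1))
print("flange meas",local(ray("wrist",264,106.5,.062,p)))
im=cv2.imread("pics/w5.png");print(im[100:170:2,264].mean(1).astype(int)); print(im[130,240:290].mean(1).astype(int))
E
```

```text
rear top [263.4 159.6]
rear bot [263.1 154.1]
flange top [263.6 107.3]
centre [263.5 135.7]
flange meas [186.03237963  -0.25589053]
[150 151 151  62  49  37  22  20  33  36  33  32  34  30  30  30  30  27
  28  28  25  23  25  23  26  24  22  22  20  17  33 120 151 149 148]
[148 149 149 149 149 149 150 130  40  10  24  33  35  33  33  33  33  30
  33  31  29  31  30  32  30  28  29  27  30  30  28  31  28  30  29  28
  29  23  24  53  81  82  82  83  83 108 146 149 148 147]
```

```bash
python3 -m inch '[25,0.6,0,0,0,0,45, 25,0.5,0,0,0,0,45, 0,0,30,0,0,0,45, 0,0,30,0,0,0,45, 0,0,30,0,0,0,45, 0,0,20,0,0,0,45, 0,0,10,0,0,0,45, 0,0,0,0,0,0,45]' 60
python3 -m inch '[0,0,0,0,0,0,30, 0,0,0,0,0,0,15, 0,0,0,0,0,0,15, 0,0,0,0,0,0,15, 0,0,0,0,0,0,15, 0,0,0,0,0,0,15, 0,0,0,0,0,0,15, 0,0,0,0,0,0,15]' 60
```

```text
time: 14.8
tool_pos: [0.6036, 0.025, 0.03]
tcp_rot: [-2.387, -2.039, 0.004]
wrist_force: [0.2, 0.5, -0.1]
width: 0.529
grip_force: 0.0
time: 15.6
tool_pos: [0.6062, 0.0259, 0.033]
tcp_rot: [2.386, 2.041, 0.003]
wrist_force: [-1.1, 1.3, 6.2]
width: 0.268
grip_force: 63.2
```

```bash
python3 -m inch '[0,1,-2,0,0,0,15, 5,0,0,0,0,0,15, 8,0,0,0,0,0,15, 8,0,0,0,0,0,15, 8,0,0,0,0,0,15, 8,0,0,0,0,0,15, 8,0,0,0,0,0,15, 0,0,0,0,0,0,15]' 60
python3 - <<'E'
from h import *
go(225,0,.033,0)
E
```

```text
time: 16.4
tool_pos: [0.6129, 0.0712, 0.0335]
tcp_rot: [-2.386, -2.043, 0.0]
wrist_force: [-0.1, -2.9, -1.4]
width: 0.269
grip_force: 62.1
t 16.4 at [211.   -1.1] 33.5 F [-0.1 -2.9 -1.4] q [0.08 0.35 1.89 0.   0.9  0.23] w 23.0 g 62.1
shift [14.  -1.1  0.5] turn [-0.03 -0.   -0.  ]
```

```bash
python3 -m inch '[5,0,0,0,0,0,15, 5,0,0,0,0,0,15, 3,0,0,0,0,0,15, 2,0,0,0,0,0,15, 1,0,0,0,0,0,15, 0,0,0,0,0,0,15, 0,0,0,0,0,0,15, 0,0,0,0,0,0,15]' 60
python3 -m inch '[1,0,0,0,0,0,15, 1,0,0,0,0,0,15, 0,0,0,0,0,0,15, 0,0,0,0,0,0,15, 0,0,0,0,0,0,15, 0,0,0,0,0,0,15, 0,0,0,0,0,0,15, 0,0,0,0,0,0,15]' 60
```

```text
time: 17.2
tool_pos: [0.6153, 0.0858, 0.0336]
tcp_rot: [-2.388, -2.041, 0.001]
wrist_force: [0.5, -3.5, -3.1]
width: 0.267
grip_force: 61.9
time: 18.0
tool_pos: [0.6157, 0.088, 0.0337]
tcp_rot: [-2.388, -2.041, 0.0]
wrist_force: [-1.2, -2.7, -2.2]
width: 0.27
grip_force: 61.9
```

```bash
python3 -m inch '[1,0,0,0,0,0,15, 1,0,0,0,0,0,15, 0,0,0,0,0,0,15, 0,0,0,0,0,0,15, 0,0,0,0,0,0,15, 0,0,0,0,0,0,15, 0,0,0,0,0,0,15, 0,0,0,0,0,0,15]' 60
python3 - <<'E'
from h import *
import cv2
go(225,0,.033,0)
cv2.imwrite("pics/t6.png",cv2.resize(viewer.read_camera("top")[115:195,215:345,::-1],None,fx=6,fy=6))
E
```

```text
time: 18.8
tool_pos: [0.616, 0.0896, 0.0337]
tcp_rot: [2.388, 2.042, -0.001]
wrist_force: [-1.3, -4.2, -2.7]
width: 0.274
grip_force: 61.9
t 18.8 at [229.7  -1.3] 33.7 F [-1.3 -4.2 -2.7] q [ 0.1   0.35  1.88 -0.    0.91  0.26] w 23.4 g 61.9
shift [-4.7 -1.3  0.7] turn [-0.02  0.03 -0.06]
```

View pics/t6.png

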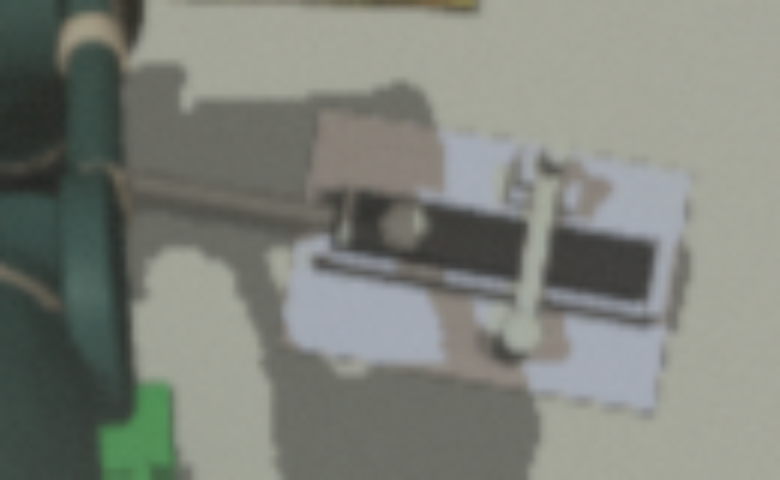

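The keeper is shut across the handle (bar at crop (535,240)) and the pole is seated. There's no hard stop yet, so I'll keep pulling gently.

```bash
python3 -m inch '[1,0,0,0,0,0,15, 1,0,0,0,0,0,15, 0,0,0,0,0,0,15, 0,0,0,0,0,0,15, 0,0,0,0,0,0,15, 0,0,0,0,0,0,15, 0,0,0,0,0,0,15, 0,0,0,0,0,0,15]' 60
python3 -m inch '[1,0,0,0,0,0,15, 1,0,0,0,0,0,15, 0,0,0,0,0,0,15, 0,0,0,0,0,0,15, 0,0,0,0,0,0,15, 0,0,0,0,0,0,15, 0,0,0,0,0,0,15, 0,0,0,0,0,0,15]' 60
python3 - <<'E'
from h import *
import cv2
go(225,0,.033,0)
p=viewer.camera_params("wrist");json.dump({k:np.array(v).tolist() for k,v in p.items()},open("w7.json","w"))
cv2.imwrite("pics/w7.png",viewer.read_camera("wrist")[:,:,::-1])
E
```

```text
time: 19.65
tool_pos: [0.616, 0.0897, 0.0336]
tcp_rot: [2.386, 2.041, -0.005]
wrist_force: [-2.1, -10.9, -2.3]
width: 0.27
grip_force: 62.0
time: 20.45
tool_pos: [0.6159, 0.0897, 0.0334]
tcp_rot: [2.385, 2.041, -0.009]
wrist_force: [-3.2, -17.3, -1.4]
width: 0.265
grip_force: 62.1
t 20.45 at [229.8  -1.2] 33.4 F [ -3.2 -17.3  -1.4] q [ 0.11  0.36  1.88 -0.01  0.91  0.27] w 22.6 g 62.1
shift [-4.8 -1.2  0.5] turn [-0.08  0.35 -0.02]
```

View pics/w7.png

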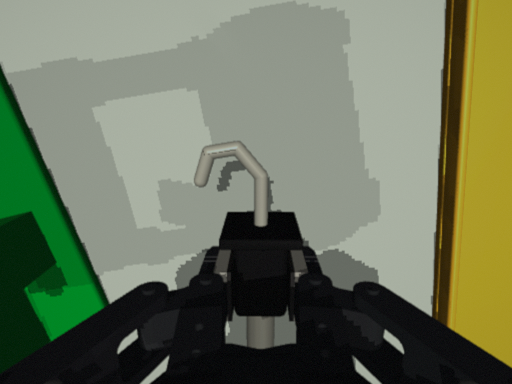

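The position stays put while the force climbs to 17 N, so the rod is at the hard second stop. The grip is firmly held at (260,280). I'll ease the pull a little, let it settle and hand in.

```bash
python3 -m inch '[-1,0,0,0,0,0,15, 0,0,0,0,0,0,15, 0,0,0,0,0,0,15, 0,0,0,0,0,0,15, 0,0,0,0,0,0,15, 0,0,0,0,0,0,15, 0,0,0,0,0,0,15, 0,0,0,0,0,0,15]' 60
python3 - <<'E'
from h import *
from workcell import job
go(225,0,.033,0)
print(job.finish_job())
E
```

```text
time: 21.3
tool_pos: [0.616, 0.0897, 0.0336]
tcp_rot: [2.386, 2.041, -0.007]
wrist_force: [-2.1, -14.4, -1.2]
width: 0.264
grip_force: 62.1
t 21.3 at [229.8  -1.2] 33.6 F [ -2.1 -14.4  -1.2] q [ 0.11  0.36  1.88 -0.01  0.91  0.27] w 22.6 g 62.1
shift [-4.8 -1.2  0.6] turn [-0.06  0.26 -0.04]
the job is handed in; nothing more can be done
None
```

I shut the keeper bar against its stop, pressed the button so the rod popped out, pulled the rod to its hard second stop and handed the job in at 21.3 s, still gripping it with the pole seated; no verdict came back.

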